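# Zero the dial gauge on the highest lobe of a cam disc

### The arm

A 6-joint arm with a two-finger parallel gripper is mounted at the origin on the work surface. World frame = base frame: x ahead of the robot, y to its left, z up, the work surface at z = 0. Lengths are in m, angles in rad, forces in N, time in s.
With the tool pointing down it reaches from about 0.35 to 0.975 m from the base axis. Payload 7.1 kg.
Tool frame: the origin (TCP) lies midway between the tips of the shut fingers; the grasp point (between the pads) lies 19 mm behind it; z points along the fingers, y is the line along which they close (so a half turn about z gives the same grasp; the last joint's range is limited). The gripper opens to 88 mm and grips with 3 to 60 N. Pads are 20 mm wide; open, the fingers measure 115 mm over their backs; the gripper's body (75 mm by 178 mm) begins 61 mm behind the grasp point.
Start: joints at [1.236, 0.423, 1.63, -0, 1.089, -0.019], TCP at [0.194, 0.594, 0.223] pointing down, gripper open.
Joint ranges: [-3, 3], [-0.9, 2.11], [0.09, 2.58], [-1.31, 4.45], [0.11, 2.69], [-2.54, 2.54]. Speed limits (rad/s): [2.39, 2.39, 3.01, 3.14, 3.14, 3.14].

### API

Orientations are given as a 3x3 rotation matrix whose columns are the frame's x, y, z axes.
In Python, from rig import bot gives the robot as it stands.
- The arm moves only by the shell command python3 -m inch 'ROWS' [FORCE]. ROWS is JSON, a list of rows, each a list of 7 numbers: the shift along the tool's x, y, z in mm, then the turn, a rotation vector about the tool's x, y, z in rad, then the finger opening in mm, from 0 to 87.8. A call has 1 to 12 rows; each row shifts and turns the commanded pose from where the row before left it, along the tool's axes as they then stand; what a row does not reach is not made up. A row lasts 1/10 s, in which the tool goes at most 50 mm and 8.59 degrees, less where a joint would pass 70% of its speed; a pose out of reach is approached as far as the arm can. A call with a gripper value outside its range is refused whole. The fingers move at their own pace and stop on an object; FORCE is the grip in N (left out, the last holds). Time passes only in rows, so rows that do not move let the fingers close. It gives the time, the measured TCP pose, the force, the opening and the grip force at its end, in the units of the state.
- bot.sense(): the state, without advancing time (a new reading comes with each control period).
- bot.read_camera(name): name is "scene" or "side" or "wrist"; returns a dict with "image" (384x512x3 uint8, red, green, blue), "camera_matrix" (3x3 intrinsics, pixels), "camera_from_world" (4x4, takes a point from world to camera coordinates). Camera axes: x right, y up, looking along -z (the intrinsics and any distortion apply to the point x, -y, -z); pixel columns grow to the right and rows downward; lengths in m; the calibration is good to about 2 mm. A picture is of the moment at which its call begins. There is no depth.
- bot.hand_in(): hands the job in; it is judged then, once.
Trained networks look in the newest picture that a camera, given by its name, has taken for a name from the list of things; names that differ only in an ending like _2 or _b are one class to them, and where a whole thing is asked for, a point or a joint stands for the part that bears it (a point fixed in the world has none). Each returns a list of dicts, best first, with "conf" (0 to 1); they miss things now and then, are a little off and sometimes report something else, mostly with a low value. They report only what shows in the picture. A call takes as long as a camera call.
- bot.find_in(camera, query): "at" ([column, row] in pixels, amid what is visible of it).
The state is a dict: "t": time; "joints": joint angles; "qvel": joint speeds; "tau": joint torques, N m; "eef_pos": TCP position; "tool_rot": TCP orientation; "wrist_force": force on the tool from outside, world axes, zero at the start; "wrist_torque": the same for the moment, N m; "opening": finger opening in m; "gripper_force": force on a finger pad.
Only numpy, scipy, OpenCV 4.12 (cv2) and the standard library are available. Lean on these libraries where they do the work, as an engineer would, in place of code of your own. Each camera call takes 0.05 s, during which the arm holds its last target. There are 200 camera calls.

### The job

Turn the aluminium cam disc slowly against the fixed dial gauge to find which of its three lobes is the highest, and leave it at rest with the gauge's tip on the very top of that lobe. Then, with the disc staying there, roll the gauge's black lobed bezel round by its edge until its red zero mark lies right under the tip of the blue needle. Leave the other things on the table where they are, and let go of everything.

Things in the scene. Friction and masses are not known exactly. Their poses are not given: they have to be found in the camera images.
- stand: Fixed grey stand under spindle and gauge; origin on the table, 95 mm from the spindle axis. Its +y axis points level from the spindle to the dial gauge, z up. Base plate 120 mm (x) by 325 mm (y), 20 mm high, reaching 87 mm beyond the spindle axis and about 58 mm beyond the dial's centre.
- wheel_axis (a point): Point on the spindle's vertical axis, 80 mm above the table; fixed, does not turn. The aluminium cam disc round it: plain rim 80 mm radius, 20 mm thick, flat top 75 mm above the table, with three rounded lobes 6, 4 and 2.5 mm proud, unequally spaced, each 30 to 45 degrees wide. In its middle a 44 mm washer to 83 mm height and a 24 mm brass nut to 97 mm.
- wheel (a joint): Turning angle of spindle and disc, rad, counter-clockwise from above, not wrapped, many turns either way. The disc is clamped on it at any clocking, so the value does not tell where the lobes are. It stays where it is left: 0.12 Nm of friction, some 2.5 N at a drive pin. Slowly means 2 rad/s or so, never 5.
- pin_top (a point): Top of one of the four upright steel drive pins, which turn with the disc: push one sideways with shut fingers. 12 mm diameter, 50 mm tall above the disc, tops 125 mm above the table, on a 55 mm radius. At wheel = v they stand at v, v+90, v+180 and v+270 degrees counter-clockwise from the stand's +x axis; this is the one at v.
- gauge_tip (a point): Foremost point of the gauge's brass ball-ended plunger, 65 mm above the table, sprung (about 2 N) against the disc's rim on the line from spindle to dial. Its level distance from wheel_axis is the disc's radius there: 80 mm on the plain rim, 86 mm on the top of the highest lobe, 84 and 82.5 mm on the others.
- needle (a joint): Angle of the blue needle, rad, counter-clockwise from above, 0 along the stand's +x axis. It falls (needle turns clockwise) by 0.3 rad for each mm a lobe pushes the plunger in: the top of the highest lobe gives the smallest value, 1.8 rad below the plain rim. On the plain rim it reads 0, give or take 0.35 rad from set-up to set-up.
- dial_center (a point): On the bezel's vertical axis, 79 mm above the table, about 180 mm from the spindle axis; fixed. The bezel: black disc of 46 mm radius, 70 to 84 mm above the table, with seven upright round lobes on its edge: 10 mm diameter, centres at 53 mm radius, 67 to 87 mm high, at the zero mark's direction plus (k+0.5) x 360/7 degrees. Push a lobe sideways with shut fingers beside it.
- gauge: Fixed body of the dial gauge; origin on the table below the dial's centre, axes as the stand's. Post of 38 mm radius under the bezel (a 42 mm radius collar at 62 to 68 mm height). Towards the spindle runs its 20 mm thick stem, 36 to 72 mm from the dial's centre and 50 to 71 mm above the table, then the thin plunger.
- needle_tip (a point): Tip of the blue needle (38 mm from the dial's centre, 87 mm above the table).
- zero_mark (a point): Inner end of the red zero mark on the bezel, 38 mm from the dial's centre, 87 mm above the table; it turns with the bezel.
- bezel (a joint): Turning angle of the bezel, rad, counter-clockwise from above, 0 when the zero mark is along the gauge's +x axis; it may be rolled either way by a turn or more and stays where it is left (0.025 Nm of friction, about 0.5 N at the edge).
- cyl_square (a point): Bystander: centre of an upright plain steel cylinder, 60 mm diameter, 120 mm tall, standing somewhere close beside the dial, tall enough to be in the fingers' way.
- ring_gauge (a point): Bystander: centre of a steel ring, 64 mm outside diameter, 30 mm tall, lying flat close to the dial.
- step_block (a point): Bystander: centre of a stepped steel block, 70 x 36 mm, 42 mm tall, close to the dial.
- valve_body (a point): Bystander: centre of a machined steel valve body, 150 mm long (its x axis), 56 mm wide, 68 mm tall, lying beside the cam disc.
- pendant (a point): Bystander: centre of a black hand control pendant, 160 x 75 mm, 30 mm thick with a short stick to 52 mm, lying beside the cam disc.
- driver (a point): Bystander: middle of a screwdriver 200 mm long, lying on the table off to the left.
- oil_jar (a point): Bystander: centre of an amber glass jar, 70 mm diameter, 100 mm tall, off to the right.

How it is judged:
On the way:
1. the gauge's tip rests on the top of the highest lobe (within about 1 mm of the full lift), the disc at rest (horizontal distance between gauge_tip and wheel_axis between 0.085 and 0.0872 m and velocity of joint wheel between -0.1 and 0.1 rad/s), for 0.5 s.
At the end, for the whole second after the job is handed in: The disc is at rest with the gauge's tip on the top of the highest lobe (tip 85.0 to 87.2 mm from the spindle axis, i.e. within about 9 degrees of the top), the bezel is at rest with its red zero mark within 6 mm (9 degrees) of the needle's tip, and the robot touches nothing (all of step 1 and velocity of joint bezel between -0.1 and 0.1 rad/s and horizontal distance between zero_mark and needle_tip below 0.006 m).
It fails at once if the disc was spun fast (over 5 rad/s) (velocity of joint wheel above 5 rad/s or velocity of joint wheel below -5 rad/s).
It fails at once if a bystander was moved by more than 20 mm or tipped (distance of any of cyl_square, ring_gauge, step_block, valve_body, pendant, driver, oil_jar from where it was at the start of the episode above 0.02 m or angle between any of cyl_square, ring_gauge, step_block, valve_body, pendant, driver, oil_jar's own z axis and vertical above 0.25 rad).
It also fails if it takes over 72 s, if anything falls off the work surface, if the arm or the gripper's body presses on something with over 40 N, if the wrist force passes 120 N, or if a joint passes its speed limit or range.

## Working session

There is one attempt and no reset: what is moved stays moved. The work goes in short steps, Python scripts to look and compute and a shell command to move; the robot and the scene stay as the last step left them, time stands still between calls to the robot, and variables do not carry over. Pictures are saved under pics/ and viewed, at most 10 in all, crops included, and the job is handed in when it is done.

```bash
mkdir -p pics; cat > h.py <<'E'
import numpy as np, cv2
from rig import bot
def ray(c,px):
    K=np.array(c["camera_matrix"]);T=np.array(c["camera_from_world"])
    d=np.linalg.inv(K)@[px[0],px[1],1]; d=np.array([d[0],-d[1],-d[2]])
    R=T[:3,:3]; return -R.T@T[:3,3], R.T@d
def at(c,px,z):
    o,d=ray(c,px); return o+d*(z-o[2])/d[2]
def proj(c,p):
    K=np.array(c["camera_matrix"]);T=np.array(c["camera_from_world"])
    q=T[:3,:3]@p+T[:3,3]; u=K@[q[0],-q[1],-q[2]]; return u[:2]/u[2]
E
python3 - <<'E'
from h import *
cs={}
for n in("scene","side"):
    c=bot.read_camera(n);cs[n]=c
    cv2.imwrite(f"pics/{n}0.png",c["image"][:,:,::-1])
    print(n,np.round(np.linalg.inv(c["camera_from_world"])[:3,3],3), "dist" , [k for k in c])
    for q,z in(("pin_top",.125),("needle_tip",.087),("zero_mark",.087),("gauge_tip",.065),("cyl_square",.06),("ring_gauge",.015),("step_block",.02),("valve_body",.034),("pendant",.015),("driver",.01),("oil_jar",.05),("dial_center",.079),("wheel_axis",.08),("gauge",.05),("wheel",.07),("bezel",.079)):
        for r in bot.find_in(n,q)[:4]:
            print(q,round(r["conf"],2),np.round(r["at"]),np.round(at(c,r["at"],z),3))
print(bot.sense()["t"])
E
```

```text
scene [1.212 0.265 1.278] dist ['image', 'camera_matrix', 'camera_from_world']
pin_top 0.89 [220. 194.] [ 0.648 -0.09   0.125]
pin_top 0.22 [222. 244.] [ 0.802 -0.015  0.125]
needle_tip 0.21 [281. 231.] [0.684 0.126 0.087]
zero_mark 0.94 [278. 195.] [0.567 0.074 0.087]
cyl_square 0.74 [312. 197.] [0.519 0.177 0.06 ]
ring_gauge 0.72 [286. 174.] [0.441 0.06  0.015]
step_block 0.82 [281. 235.] [0.666 0.122 0.02 ]
valve_body 0.96 [232. 161.] [ 0.465 -0.132  0.034]
pendant 0.59 [223. 245.] [ 0.762 -0.039  0.015]
driver 0.61 [397. 220.] [0.475 0.461 0.01 ]
driver 0.47 [274. 197.] [0.538 0.051 0.01 ]
oil_jar 0.66 [155. 144.] [ 0.506 -0.411  0.05 ]
dial_center 0.56 [275. 197.] [0.574 0.067 0.079]
wheel_axis 0.83 [232. 204.] [ 0.649 -0.054  0.08 ]
wheel_axis 0.27 [231. 161.] [ 0.496 -0.12   0.08 ]
gauge 0.81 [277. 196.] [0.552 0.067 0.05 ]
wheel 0.75 [224. 194.] [ 0.619 -0.094  0.07 ]
bezel 0.86 [281. 196.] [0.565 0.084 0.079]
side [ 0.129 -1.107  0.934] dist ['image', 'camera_matrix', 'camera_from_world']
pin_top 0.85 [277. 211.] [ 0.591 -0.172  0.125]
pin_top 0.52 [287. 292.] [ 0.481 -0.471  0.125]
zero_mark 0.82 [240. 188.] [0.55  0.034 0.087]
cyl_square 0.65 [220. 172.] [0.53  0.194 0.06 ]
cyl_square 0.39 [258. 189.] [0.62  0.042 0.06 ]
ring_gauge 0.6 [212. 209.] [0.448 0.05  0.015]
step_block 0.53 [260. 190.] [0.648 0.09  0.02 ]
valve_body 0.7 [237. 238.] [ 0.472 -0.144  0.034]
valve_body 0.25 [274. 209.] [ 0.638 -0.05   0.034]
pendant 0.66 [313. 199.] [ 0.805 -0.025  0.015]
driver 0.74 [186. 153.] [0.464 0.461 0.01 ]
oil_jar 0.58 [287. 291.] [ 0.516 -0.41   0.05 ]
dial_center 0.67 [240. 189.] [0.551 0.041 0.079]
wheel_axis 0.69 [274. 213.] [ 0.605 -0.125  0.08 ]
gauge 0.6 [242. 188.] [0.574 0.083 0.05 ]
wheel 0.64 [275. 213.] [ 0.614 -0.113  0.07 ]
bezel 0.79 [243. 183.] [0.573 0.072 0.079]
1.7
```

```bash
python3 - <<'E'
import cv2
a=cv2.imread("pics/scene0.png")[120:280,170:350];b=cv2.imread("pics/side0.png")[140:290,180:345]
cv2.imwrite("pics/a.png",cv2.resize(a,(720,600*720//675 if 0 else 600),interpolation=cv2.INTER_CUBIC) if 0 else cv2.resize(a,(675,600),interpolation=cv2.INTER_CUBIC))
cv2.imwrite("pics/b.png",cv2.resize(b,(660,600),interpolation=cv2.INTER_CUBIC))
E
```

```text
(no output)
```

View pics/a.png

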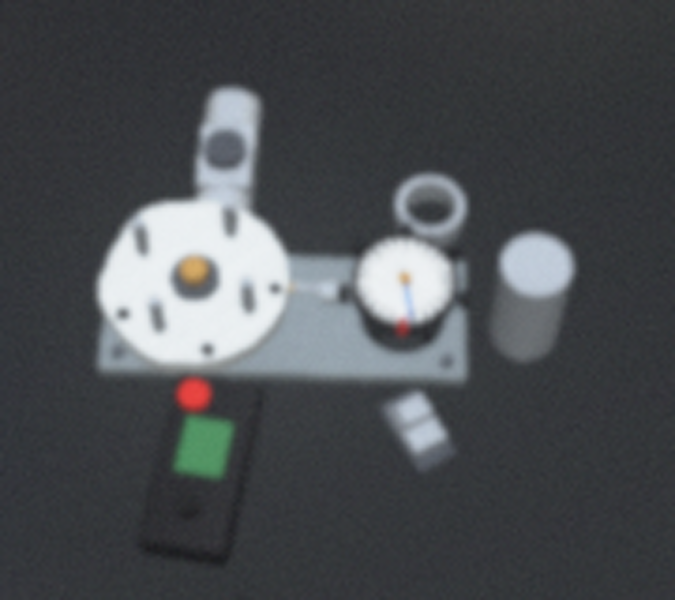

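View pics/b.png

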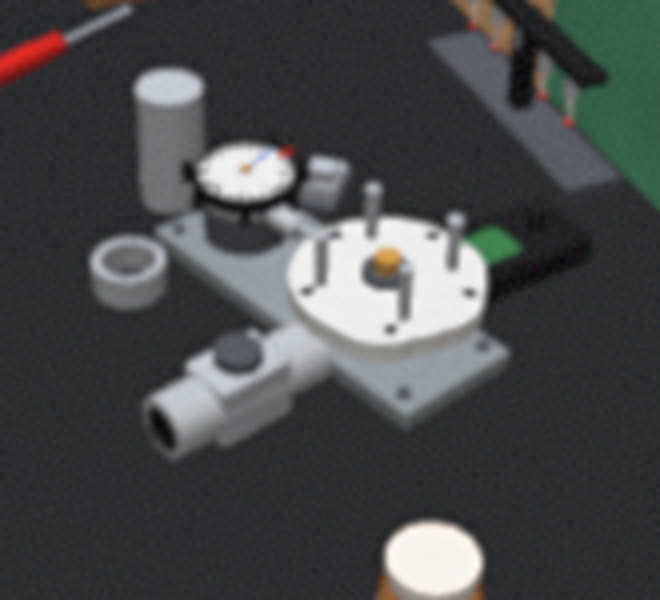

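```bash
cat >> h.py <<'E'
def tri(*obs):
    A=np.zeros((3,3));b=np.zeros(3)
    for c,px in obs:
        o,d=ray(c,px);d/=np.linalg.norm(d);M=np.eye(3)-np.outer(d,d);A+=M;b+=M@o
    return np.linalg.solve(A,b)
E
python3 - <<'E'
from h import *
s=bot.read_camera("scene");d=bot.read_camera("side");w=bot.read_camera("wrist")
cv2.imwrite("pics/w0.png",w["image"][:,:,::-1])
S=lambda p:(p[0]/3.75+170,p[1]/3.75+120)
D=lambda p:(p[0]/4+180,p[1]/4+140)
for n,p,q,z in(("nut",(194,268),(387,256),.097),("hub",(404,278),(246,169),.087),("pA",(138,226),(320,243),.125),("pB",(229,210),(373,187),.125),("pB2",(229,210),(320,243),.125),("pC",(246,285),(373,187),.125),("pD",(155,303),(457,218),.125),("pA2",(138,226),(405,268),.125),("needle",(411,319),(277,150),.087),("zero",(403,326),(287,153),.087),("ring",(430,196),(128,250),.03),("cyl",(536,262),(170,86),.12),("cylbase",(525,345),(172,195),0.0),("step",(420,420),(327,165),.042),("corner",(467,380),(505,352),.02)):
    print(n,np.round(tri((s,S(p)),(d,D(q))),3),np.round(at(s,S(p),z),3),np.round(at(d,D(q),z),3))
print(bot.sense()["tool_rot"])
print(np.round(np.linalg.inv(w["camera_from_world"]),3).tolist(),w["camera_matrix"])
E
```

```text
nut [ 0.624 -0.099  0.093] [ 0.625 -0.097  0.097] [ 0.622 -0.105  0.097]
hub [0.566 0.071 0.085] [0.565 0.072 0.087] [0.566 0.067 0.087]
pA [ 0.587 -0.133  0.126] [ 0.618 -0.149  0.125] [ 0.564 -0.104  0.125]
pB [ 0.606 -0.079  0.158] [ 0.576 -0.083  0.125] [ 0.634 -0.048  0.125]
pB2 [ 0.57  -0.087  0.113] [ 0.576 -0.083  0.125] [ 0.564 -0.104  0.125]
pC [ 0.637 -0.043  0.121] [ 0.638 -0.041  0.125] [ 0.634 -0.048  0.125]
pD [ 0.68  -0.107  0.122] [ 0.681 -0.105  0.125] [ 0.679 -0.112  0.125]
pA2 [ 0.615 -0.151  0.12 ] [ 0.618 -0.149  0.125] [ 0.612 -0.157  0.125]
needle [0.601 0.09  0.085] [0.6   0.091 0.087] [0.602 0.085 0.087]
zero [0.609 0.086 0.083] [0.609 0.087 0.087] [0.609 0.078 0.087]
ring [0.451 0.057 0.039] [0.443 0.056 0.03 ] [0.455 0.065 0.03 ]
cyl [0.531 0.175 0.119] [0.529 0.176 0.12 ] [0.532 0.171 0.12 ]
cylbase [ 0.536  0.184 -0.01 ] [0.544 0.183 0.   ] [0.531 0.172 0.   ]
step [0.664 0.122 0.034] [0.665 0.125 0.042] [0.661 0.109 0.042]
corner [ 0.681  0.049 -0.059] [0.605 0.148 0.02 ] [ 0.704 -0.166  0.02 ]
[[-9.50545108e-01  3.10586538e-01 -1.67634585e-05]
 [ 3.10586538e-01  9.50545108e-01  1.10172230e-05]
 [ 1.93562246e-05  5.26586286e-06 -1.00000000e+00]]
[[0.311, -0.922, -0.231, 0.13], [0.95, 0.302, 0.075, 0.614], [0.001, -0.243, 0.97, 0.385], [0.0, 0.0, 0.0, 1.0]] [[287.11541759   0.         258.74237942]
 [  0.         287.11541759 192.67143406]
 [  0.           0.           1.        ]]
```

```bash
python3 -m inch '[[-39.7,-29.2,0,0,0,0,0],[-39.7,-29.2,0,0,0,0,0],[-39.7,-29.2,0,0,0,0,0],[-39.7,-29.2,0,0,0,0,0],[-39.7,-29.2,0,0,0,0,0],[-39.7,-29.2,0,0,0,0,0],[-39.7,-29.2,0,0,0,0,0],[-39.7,-29.2,0,0,0,0,0],[-39.7,-29.2,0,0,0,0,0]]'; python3 -m inch '[[-39.7,-29.2,0,0,0,0,0],[-39.7,-29.2,0,0,0,0,0],[-39.7,-29.2,0,0,0,0,0],[-39.7,-29.2,0,0,0,0,0],[-39.7,-29.2,0,0,0,0,0],[-39.7,-29.2,0,0,0,0,0],[-39.7,-29.2,0,0,0,0,0],[-39.7,-29.2,0,0,0,0,0],[-39.7,-29.2,0,0,0,0,0],[0,0,0,0,0,0,0],[0,0,0,0,0,0,0]]'
python3 - <<'E'
from h import *
w=bot.read_camera("wrist");cv2.imwrite("pics/w1.png",w["image"][:,:,::-1])
np.save("w1.npy",{k:np.array(v) for k,v in w.items()},allow_pickle=True)
print(np.round(bot.sense()["joints"],2))
E
```

```text
t: 2.75
eef_pos: [0.4531, 0.2316, 0.223]
tool_rot: [[-0.951, 0.31, 0.001], [0.31, 0.951, 0.0], [-0.0, 0.001, -1.0]]
wrist_force: [1.1, -0.4, 0.9]
opening: 0.0196
gripper_force: 0.0
t: 3.85
eef_pos: [0.71, -0.1285, 0.2219]
tool_rot: [[-0.95, 0.312, -0.001], [0.312, 0.95, 0.0], [0.001, 0.0, -1.0]]
wrist_force: [-1.3, -0.3, 0.1]
opening: 0.0006
gripper_force: 0.0
[-0.19  0.57  1.39  0.    1.18 -1.45]
```

View pics/w1.png

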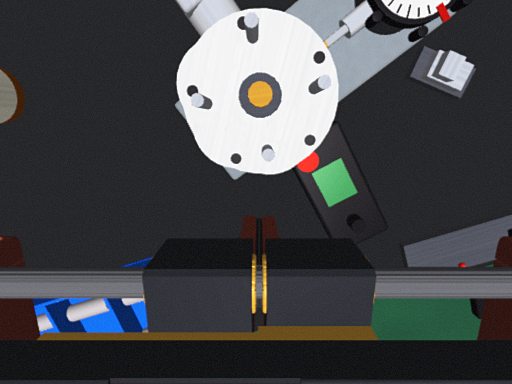

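The wrist view shows the whole disc (nut at 260,94; pins at 251,18 / 196,98 / 323,82 / 268,153), with the plunger touching near (327,43) and the dial at the top right (415,0). I'll measure the rim's outline.

```bash
python3 - <<'E'
from h import *
from scipy.optimize import least_squares
w=np.load("w1.npy",allow_pickle=True).item();im=w["image"]
g=cv2.GaussianBlur(im.min(2),(0,0),.8).astype(np.float32)
C=np.array([.624,-.1]);F=np.radians(108.85)
az=np.radians(np.arange(0,360,3));rs=np.arange(.070,.095,.0003)
def prof(C):
    out=[]
    for a in az:
        p=np.array([proj(w,[*(C+r*np.array([np.cos(a),np.sin(a)])),.075]) for r in rs]).astype(np.float32)
        v=cv2.remap(g,p[:,:1],p[:,1:],cv2.INTER_LINEAR)[:,0]
        dv=np.gradient(cv2.GaussianBlur(v[:,None],(1,9),0)[:,0]);out.append(rs[dv.argmin()])
    return np.array(out)
for _ in range(4):
    r=prof(C)
    ok=r<np.percentile(r,60)
    # plain-rim fit
    P=C+r[:,None]*np.c_[np.cos(az),np.sin(az)]
    s=least_squares(lambda q:np.minimum(np.hypot(*(P-q[:2]).T)-.080,.002)*1e3,C,loss="soft_l1");C=s.x
print("C",C)
for a,x in zip(np.degrees(az),prof(C)*1e3):print(f"{a:.0f}:{x:.1f}",end=" ")
print()
for p in((251,18),(196,98),(323,82),(268,153)):
    q=at(w,p,.125)[:2]-C;print("pin",np.hypot(*q),np.degrees(np.arctan2(q[1],q[0])))
print("nut",at(w,(260,94),.097))
E
```

```text
C [ 0.62293162 -0.09894605]
0:82.3 3:82.3 6:82.0 9:81.1 12:80.5 15:79.9 18:79.9 21:79.9 24:80.2 27:79.9 30:79.9 33:80.2 36:80.2 39:79.9 42:79.9 45:80.2 48:79.9 51:79.9 54:79.9 57:80.2 60:79.9 63:79.9 66:80.2 69:80.5 72:79.9 75:79.9 78:80.2 81:80.2 84:79.9 87:79.9 90:80.2 93:80.2 96:79.9 99:79.9 102:80.2 105:79.9 108:79.9 111:79.6 114:80.2 117:80.2 120:79.9 123:80.2 126:80.2 129:79.9 132:80.2 135:80.2 138:80.2 141:80.2 144:80.5 147:80.2 150:80.2 153:79.9 156:80.2 159:80.2 162:79.9 165:79.9 168:80.2 171:80.2 174:79.9 177:90.1 180:91.6 183:93.4 186:79.9 189:79.9 192:80.2 195:79.9 198:79.9 201:80.2 204:80.2 207:79.9 210:79.9 213:80.2 216:81.1 219:82.3 222:83.5 225:84.4 228:85.0 231:85.6 234:85.9 237:86.2 240:85.9 243:85.6 246:85.0 249:84.4 252:83.2 255:82.9 258:88.0 261:85.9 264:79.9 267:80.5 270:80.2 273:79.9 276:79.9 279:79.9 282:80.5 285:81.4 288:82.3 291:82.9 294:83.8 297:83.8 300:83.8 303:83.8 306:83.5 309:82.9 312:82.6 315:83.2 318:86.5 321:89.5 324:90.7 327:79.9 330:80.2 333:79.6 336:79.9 339:79.9 342:79.9 345:80.8 348:81.7 351:82.0 354:82.3 357:82.3 
pin 0.05613313363610889 169.24435296300854
pin 0.05521522196546017 -102.18763205704644
pin 0.05389218779645913 79.35392067033773
pin 0.05334486128854384 -10.411728560893456
nut [ 0.6230814  -0.09882262  0.097     ]
```

```bash
python3 -m inch '[[44,-12.2,0,0,0,0,0],[44,-12.2,0,0,0,0,0],[44,-12.2,0,0,0,0,0],[0,0,10,0,0,-0.149,0],[0,0,30,0,0,-0.149,0],[0,0,30,0,0,-0.149,0],[0,0,30,0,0,-0.149,0],[0,0,20,0,0,-0.149,0],[0,0,10,0,0,0,0],[0,0,0,0,0,0,0]]'
python3 - <<'E'
from h import *
s=bot.sense();C=np.array([.623,-.099]);q=s["eef_pos"][:2]-C;R=np.array(s["tool_rot"])
print(np.hypot(*q),np.degrees(np.arctan2(q[1],q[0]))%360,np.degrees(np.arctan2(R[1,0],R[0,0]))%360,s["wrist_force"],np.round(s["joints"],2))
c=bot.read_camera("scene");cv2.imwrite("pics/s1.png",cv2.resize(c["image"][130:250,180:340,::-1],(800,600),interpolation=cv2.INTER_CUBIC))
E
```

```text
t: 4.9
eef_pos: [0.5721, -0.12, 0.0919]
tool_rot: [[-0.91, -0.414, -0.002], [-0.414, 0.91, 0.001], [0.002, 0.002, -1.0]]
wrist_force: [0.7, -0.6, -0.6]
opening: 0.0003
gripper_force: 0.0
0.055071405874987205 202.4174169980573 204.43687537772018 [ 0.67873908 -0.58379119 -0.60453464] [-0.23  0.54  1.8   0.    0.8  -2.22]
```

View pics/s1.png

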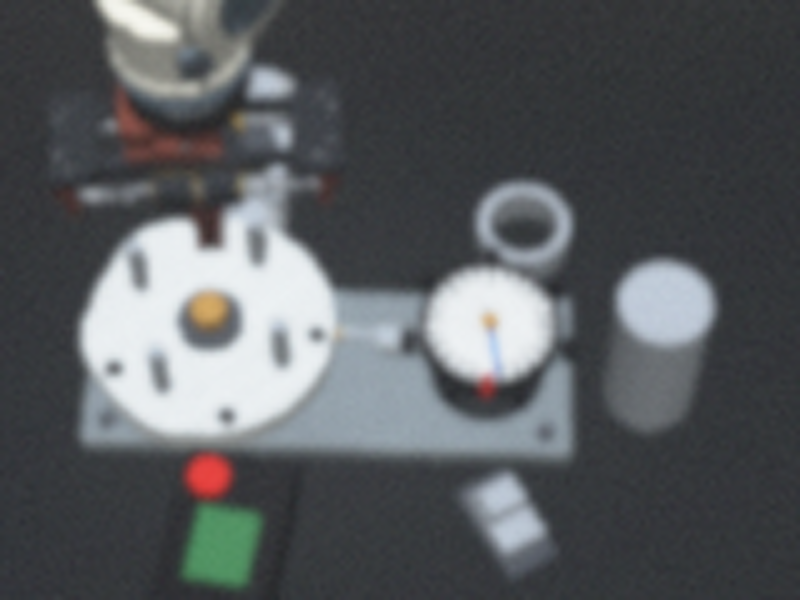

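The finger is down between two pins (209,230), and the dial is unobstructed with its needle near (495,355). Next I push the pin clockwise.

```bash
python3 -m inch '[[-0.3,5.75,0,0,0,0.105,0],[-0.3,5.75,0,0,0,0.105,0],[-0.3,5.75,0,0,0,0.105,0],[-0.3,5.75,0,0,0,0.105,0],[-0.3,5.75,0,0,0,0.105,0],[-0.3,5.75,0,0,0,0.105,0],[-0.3,5.75,0,0,0,0.105,0],[-0.3,5.75,0,0,0,0.105,0],[-0.3,5.75,0,0,0,0.105,0],[-0.3,5.75,0,0,0,0.105,0]]'; python3 -m inch '[[-0.3,5.75,0,0,0,0.105,0],[-0.3,5.75,0,0,0,0.105,0],[-0.3,5.75,0,0,0,0.105,0],[-0.3,5.75,0,0,0,0.105,0],[-0.3,5.75,0,0,0,0.105,0],[-0.3,5.75,0,0,0,0.105,0],[-0.3,5.75,0,0,0,0.105,0],[-0.3,5.75,0,0,0,0.105,0],[-0.3,5.75,0,0,0,0.105,0],[-0.3,5.75,0,0,0,0.105,0],[0,0,0,0,0,0,0]]'
cat > m.py <<'E'
from h import *
import sys
s=bot.sense();C=np.array([.623,-.099]);q=s["eef_pos"][:2]-C;R=np.array(s["tool_rot"])
A=lambda q:np.degrees(np.arctan2(q[1],q[0]))%360
print("finger r,az,yaw",np.hypot(*q),A(q),A(R[:2,0]),s["wrist_force"])
for n in("scene","side"):
    c=bot.read_camera(n)
    for r in bot.find_in(n,"pin_top")[:4]:
        p=at(c,r["at"],.125)[:2]-C;print(n,"pin",round(r["conf"],2),np.hypot(*p).round(3),A(p).round(1))
    if n=="scene":cv2.imwrite(f"pics/{sys.argv[1]}.png",cv2.resize(c["image"][130:250,180:340,::-1],(800,600),interpolation=cv2.INTER_CUBIC))
E
python3 m.py s2
```

```text
t: 5.95
eef_pos: [0.5791, -0.067, 0.0944]
tool_rot: [[-0.809, 0.587, 0.002], [0.587, 0.809, -0.001], [-0.002, -0.0, -1.0]]
wrist_force: [-1.3, -6.0, -0.3]
opening: 0.0002
gripper_force: 2.5
t: 7.05
eef_pos: [0.6295, -0.0438, 0.0943]
tool_rot: [[0.103, 0.995, 0.002], [0.995, -0.103, -0.0], [-0.0, 0.002, -1.0]]
wrist_force: [-1.0, 0.4, 0.3]
opening: 0.0005
gripper_force: 0.3
finger r,az,yaw 0.055591317297599384 83.28750382695529 84.08395220674849 [-0.96918773  0.38282497  0.28451094]
scene pin 0.91 0.062 356.0
scene pin 0.52 0.286 102.5
side pin 0.94 0.098 244.4
```

View pics/s2.png

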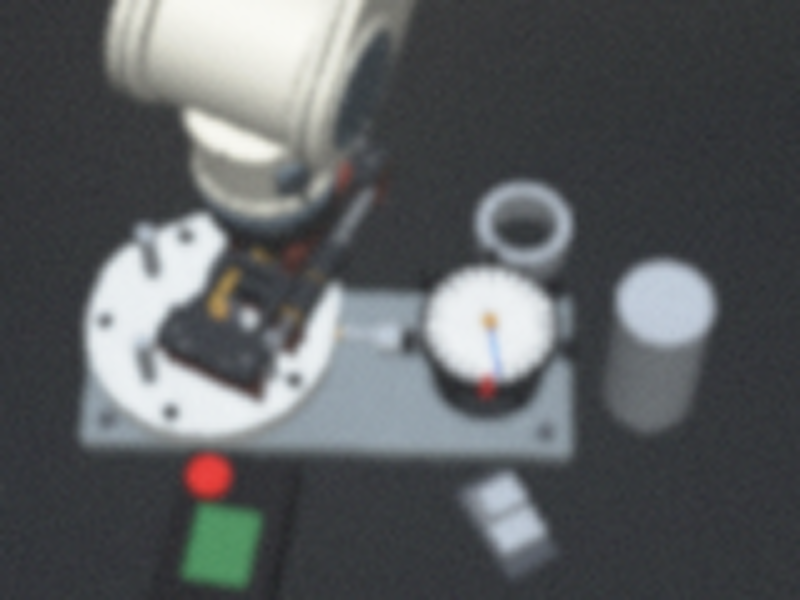

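Needle is still on the plain-rim reading; pin tops show at (147,230) and (146,343) in the crop.

```bash
python3 - <<'E'
from h import *
c=bot.read_camera("scene");C=np.array([.623,-.099])
for p in((147,230),(146,343)):
    q=at(c,(p[0]/5+180,p[1]/5+130),.125)[:2]-C;print(np.hypot(*q),np.degrees(np.arctan2(q[1],q[0])))
E
```

```text
0.05358542188291218 -114.91811836108134
0.05489663182773996 -15.945258061581047
```

```bash
cat > n.py <<'E'
from h import *
c=bot.read_camera("scene");im=c["image"].astype(int);G=np.array([.566,.071]);F=18.6
v,u=np.mgrid[0:384,0:512]
h=proj(c,[*G,.087]);m=(np.hypot(u-h[0],v-h[1])<16)
b=im[...,2]-im[...,0]; mb=m&(b>35); mr=m&(im[...,0]-im[...,1]>50)&(np.hypot(u-h[0],v-h[1])>7)
for n,k in(("needle",mb),("zero",mr)):
    q=np.array([at(c,(x,y),.087)[:2]-G for x,y in zip(u[k],v[k])]).reshape(-1,2)
    wt=(b if n=="needle" else im[...,0]-im[...,1])[k]
    d=(q*wt[:,None]).sum(0); print(n,k.sum(),"deg world",round(np.degrees(np.arctan2(d[1],d[0])),1),"r",np.round(np.hypot(*d)/wt.sum(),3))
s=bot.sense();C=np.array([.623,-.099]);q=s["eef_pos"][:2]-C
print("finger",np.hypot(*q),np.degrees(np.arctan2(q[1],q[0])),s["wrist_force"],s["t"])
E
python3 n.py
python3 -m inch '[[-0.3,5.75,0,0,0,0.105,0],[-0.3,5.75,0,0,0,0.105,0],[-0.3,5.75,0,0,0,0.105,0],[-0.3,5.75,0,0,0,0.105,0],[0,0,0,0,0,0,0]]';python3 n.py
```

```text
needle 9 deg world 32.2 r 0.021
zero 8 deg world 18.7 r 0.046
finger 0.05560241974372775 84.02217493188013 [ 0.5605206  -0.339338    0.72303892] 7.35
t: 7.85
eef_pos: [0.6507, -0.0506, 0.0928]
tool_rot: [[0.498, 0.867, 0.0], [0.867, -0.498, 0.0], [0.0, 0.0, -1.0]]
wrist_force: [-0.5, 0.1, -0.0]
opening: 0.0007
gripper_force: 0.1
needle 4 deg world -80.0 r 0.031
zero 9 deg world 19.1 r 0.046
finger 0.055539298877028714 60.302062040310965 [ 0.12884484  0.59158713 -0.45093962] 7.9
```

```bash
python3 -m inch '[[0,-4,0,0,0,0,0],[0,0,-32,0,0,0,0],[0,0,-48,0,0,0,0],[0,0,-48,0,0,0,0],[-20.5,-42,0,0,0,0,0],[-20.5,-42,0,0,0,0,0],[-20.5,-42,0,0,0,0,0]]'; python3 -m inch '[[0,0,0,0,0,0.146,0],[0,0,0,0,0,0.146,0],[0,0,0,0,0,0.146,0],[0,0,0,0,0,0.146,0],[0,0,0,0,0,0.146,0],[0,0,0,0,0,0,0],[0,0,0,0,0,0,0]]'
cat > o.py <<'E'
from h import *
import sys
w=bot.read_camera("wrist");im=w["image"];cv2.imwrite(f"pics/{sys.argv[1]}.png",im[:,:,::-1])
g=cv2.GaussianBlur(im.min(2),(0,0),.8).astype(np.float32)
C=np.array([.623,-.099]);az=np.radians(np.arange(0,360,3));rs=np.arange(.070,.095,.0003)
for a in az:
    p=np.array([proj(w,[*(C+r*np.array([np.cos(a),np.sin(a)])),.075]) for r in rs]).astype(np.float32)
    v=cv2.remap(g,p[:,:1],p[:,1:],cv2.INTER_LINEAR)[:,0]
    dv=np.gradient(cv2.GaussianBlur(v[:,None],(1,9),0)[:,0]);print(f"{np.degrees(a):.0f}:{rs[dv.argmin()]*1e3:.1f}",end=" ")
print()
for q,z in(("pin_top",.125),("needle_tip",.087),("zero_mark",.087),("gauge_tip",.065),("dial_center",.079),("bezel",.079),("wheel_axis",.08)):
    for r in bot.find_in("wrist",q)[:4]: print(q,round(r["conf"],2),np.round(r["at"]),np.round(at(w,r["at"],z),3))
E
python3 o.py w2
```

```text
t: 8.6
eef_pos: [0.505, -0.0394, 0.2209]
tool_rot: [[0.495, 0.869, 0.001], [0.869, -0.495, -0.0], [0.0, 0.001, -1.0]]
wrist_force: [0.9, 0.3, 0.0]
opening: 0.0002
gripper_force: 0.0
t: 9.3
eef_pos: [0.5067, -0.0395, 0.2207]
tool_rot: [[0.947, 0.32, 0.0], [0.32, -0.947, -0.0], [-0.0, 0.0, -1.0]]
wrist_force: [0.6, -0.1, -0.2]
opening: 0.0006
gripper_force: 0.0
0:79.9 3:79.6 6:79.6 9:79.6 12:79.6 15:79.6 18:79.6 21:79.9 24:79.6 27:79.6 30:79.6 33:79.9 36:79.9 39:79.6 42:79.9 45:80.2 48:79.6 51:79.6 54:79.9 57:80.2 60:79.9 63:79.9 66:80.2 69:80.2 72:79.9 75:80.5 78:80.2 81:79.9 84:79.9 87:80.2 90:80.5 93:82.3 96:83.5 99:84.4 102:85.0 105:85.9 108:86.5 111:86.5 114:86.2 117:85.9 120:85.3 123:84.7 126:83.5 129:82.6 132:81.1 135:80.2 138:80.2 141:79.9 144:80.2 147:80.2 150:80.8 153:80.2 156:80.8 159:82.0 162:82.9 165:83.8 168:83.8 171:84.1 174:84.1 177:84.4 180:84.1 183:83.5 186:82.9 189:82.0 192:80.8 195:79.9 198:79.9 201:80.2 204:80.2 207:80.2 210:80.2 213:80.5 216:80.2 219:81.1 222:82.0 225:82.3 228:82.6 231:82.6 234:82.9 237:82.3 240:81.7 243:81.1 246:80.5 249:79.9 252:79.9 255:80.2 258:80.2 261:79.9 264:79.9 267:79.9 270:79.9 273:79.6 276:79.9 279:79.9 282:79.9 285:79.6 288:79.6 291:79.9 294:79.6 297:79.6 300:79.6 303:79.9 306:79.6 309:89.5 312:90.7 315:88.3 318:79.3 321:79.6 324:79.9 327:79.6 330:79.3 333:79.6 336:79.6 339:79.6 342:79.3 345:79.6 348:79.9 351:79.6 354:79.6 357:79.6 
pin_top 0.62 [352.  86.] [ 0.62  -0.084  0.125]
needle_tip 0.78 [173.  97.] [0.563 0.069 0.087]
zero_mark 0.65 [172.  86.] [0.572 0.072 0.087]
zero_mark 0.25 [309.   9.] [ 0.677 -0.031  0.087]
gauge_tip 0.58 [253.  97.] [ 0.589 -0.005  0.065]
dial_center 0.57 [173.  94.] [0.565 0.071 0.079]
bezel 0.62 [174.  90.] [0.569 0.071 0.079]
wheel_axis 0.56 [330.  92.] [ 0.617 -0.076  0.08 ]
```

View pics/w2.png

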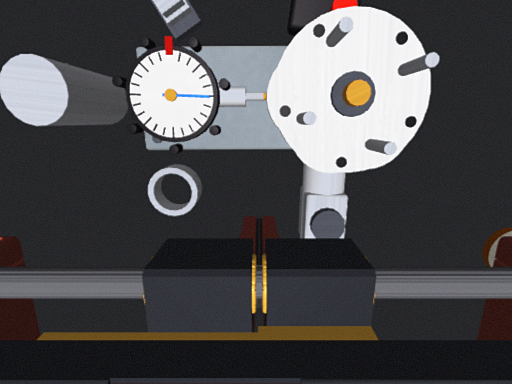

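The wrist view shows the highest lobe under the plunger. The needle points at the spindle (hub 170,95; tip 212,97), and the red mark points up (inner end about 169,53).

```bash
cat > d.py <<'E'
from h import *
import sys
from scipy import ndimage
def dial(w,G,prt=True):
    im=w["image"].astype(int);v,u=np.mgrid[0:384,0:512];h=proj(w,[*G,.087]);near=np.hypot(u-h[0],v-h[1])<55
    out={}
    for n,k in(("needle",near&(im[...,2]-im[...,0]>40)&(im[...,2]>100)),("zero",near&(im[...,0]-im[...,1]>90)&(im[...,0]-im[...,2]>90)&(im[...,1]<90))):
        q=np.array([at(w,(x,y),.087)[:2]-G for x,y in zip(u[k],v[k])]).reshape(-1,2)
        if n=="zero":q=q[np.hypot(*q.T)>.03]
        d=q.mean(0);out[n]=np.degrees(np.arctan2(d[1],d[0]));print(n,len(q),"world deg",round(out[n],1),"r",np.round(np.hypot(*q.T)[[0,-1]],3))
    print("roll",out["needle"]-out["zero"])
w=bot.read_camera("wrist")
im=w["image"].astype(int);v,u=np.mgrid[0:384,0:512]
k=(im[...,0]>190)&(im[...,2]<90)&(im[...,1]>100)&(abs(u-171)<40)&(abs(v-95)<40)
if k.sum()>5:print("hub",u[k].mean(),v[k].mean(),k.sum(),at(w,(u[k].mean(),v[k].mean()),.088))
G=np.array([float(a) for a in sys.argv[1:3]]);dial(w,G);s=bot.sense();q=s["eef_pos"][:2]-G
R=np.array(s["tool_rot"]);D=G+.060*np.array([np.cos(1.222),np.sin(1.222)])-s["eef_pos"][:2]
print("tcp",s["eef_pos"],np.hypot(*q),np.degrees(np.arctan2(q[1],q[0])),"to start, tool axes",R.T[:2,:2]@D*1e3,s["wrist_force"],s["t"])
E
python3 d.py .566 .071
```

```text
hub 169.71 95.17 100 [0.56403496 0.07141486 0.088     ]
needle 122 world deg -78.7 r [0.009 0.036]
zero 123 world deg 18.3 r [0.048 0.035]
roll -97.01823289085067
tcp [ 0.50700094 -0.0395651   0.22065833] 0.12532170736649842 -118.08499583611436 to start, tool axes [ 128.16238387 -133.29850725] [-0.69421986  0.55282342 -0.70117524] 9.75
```

```bash
python3 -m inch '[[31.7,-33.2,0,0,0,0,0],[31.7,-33.2,0,0,0,0,0],[31.7,-33.2,0,0,0,0,0],[31.7,-33.2,0,0,0,0,0],[0,0,10,0,0,-0.149,0],[0,0,20,0,0,-0.149,0],[0,0,20,0,0,-0.149,0],[0,0,20,0,0,-0.149,0],[0,0,20,0,0,-0.149,0],[0,0,10,0,0,-0.149,0],[0,0,0,0,0,0,0]]'
python3 - <<'E'
from h import *
s=bot.sense();G=np.array([.565,.0713]);q=s["eef_pos"][:2]-G;R=np.array(s["tool_rot"]);A=lambda q:np.degrees(np.arctan2(q[1],q[0]))
print(np.hypot(*q),A(q),A(R[:2,0]),R.T[:2,:2]@(.060*np.array([np.cos(1.222),np.sin(1.222)])-q)*1e3)
E
```

```text
t: 10.85
eef_pos: [0.5843, 0.1262, 0.1189]
tool_rot: [[0.347, 0.938, -0.003], [0.938, -0.347, -0.001], [-0.002, -0.003, -1.0]]
wrist_force: [0.5, -0.6, 0.2]
opening: 0.0005
gripper_force: 0.0
0.05820260356964131 70.64987602978982 69.69497808882392 [1.80453816 0.63436682]
```

```bash
python3 -m inch '[[2,0,10,0,0,0,0],[0,0,15,0,0,0,0],[0,0,12,0,0,0,0],[0,0,6,0,0,0,0],[0,0,0,0,0,0,0]]'; python3 -m inch '[[-0.3,6.28,0,0,0,0.105,0],[-0.3,6.28,0,0,0,0.105,0],[-0.3,6.28,0,0,0,0.105,0],[-0.3,6.28,0,0,0,0.105,0],[-0.3,6.28,0,0,0,0.105,0],[-0.3,6.28,0,0,0,0.105,0],[-0.3,6.28,0,0,0,0.105,0],[-0.3,6.28,0,0,0,0.105,0],[-0.3,6.28,0,0,0,0.105,0],[0,0,0,0,0,0,0]]'; python3 d.py .565 .0713
python3 -c "
from h import *
c=bot.read_camera('scene');cv2.imwrite('pics/s3.png',cv2.resize(c['image'][130:250,180:340,::-1],(800,600),interpolation=cv2.INTER_CUBIC))"
```

```text
t: 11.35
eef_pos: [0.5853, 0.1281, 0.0763]
tool_rot: [[0.349, 0.937, -0.002], [0.937, -0.349, -0.0], [-0.001, -0.002, -1.0]]
wrist_force: [-0.8, -0.5, 0.3]
opening: 0.0005
gripper_force: 0.0
t: 12.35
eef_pos: [0.6237, 0.0878, 0.0781]
tool_rot: [[0.964, 0.265, 0.001], [0.265, -0.964, 0.0], [0.001, 0.0, -1.0]]
wrist_force: [-0.4, -0.1, -0.0]
opening: 0.0008
gripper_force: 0.0d.py:10: RuntimeWarning: Mean of empty slice.
  d=q.mean(0);out[n]=np.degrees(np.arctan2(d[1],d[0]));print(n,len(q),"world deg",round(out[n],1),"r",np.round(np.hypot(*q.T)[[0,-1]],3))
  ret = um.true_divide(
Traceback (most recent call last):
  File "d.py", line 16, in <module>
    G=np.array([float(a) for a in sys.argv[1:3]]);dial(w,G);s=bot.sense();q=s["eef_pos"][:2]-G
                                                  ~~~~^^^^^
  File "d.py", line 10, in dial
    d=q.mean(0);out[n]=np.degrees(np.arctan2(d[1],d[0]));print(n,len(q),"world deg",round(out[n],1),"r",np.round(np.hypot(*q.T)[[0,-1]],3))
                                                                                                                 ~~~~~~~~~~~~~~^^^^^^^^
IndexError: index 0 is out of bounds for axis 0 with size 0
```

View pics/s3.png

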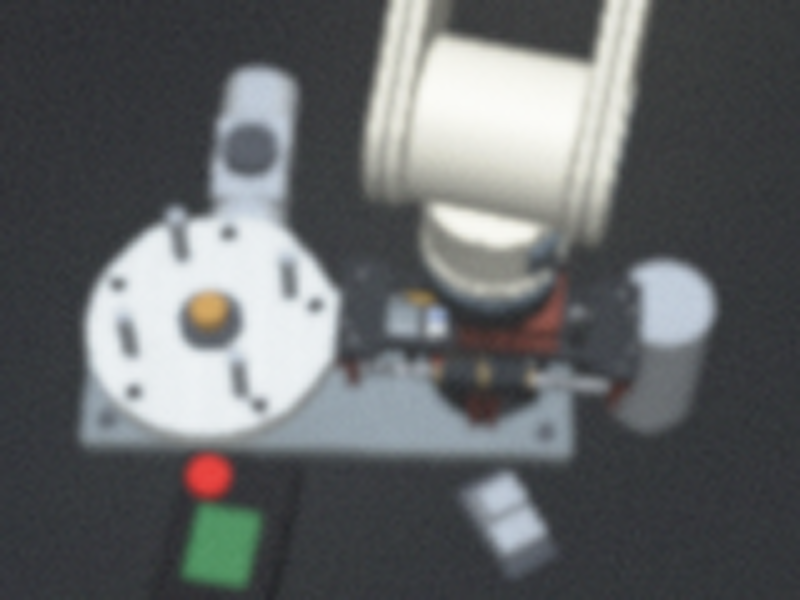

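```bash
python3 -m inch '[[-0.3,6.28,0,0,0,0.105,0],[-0.3,6.28,0,0,0,0.105,0],[-0.3,6.28,0,0,0,0.105,0],[-0.3,6.28,0,0,0,0.105,0],[-0.3,6.28,0,0,0,0.105,0],[-0.3,6.28,0,0,0,0.105,0],[-0.3,6.28,0,0,0,0.105,0],[-0.3,6.28,0,0,0,0.105,0],[0,0,0,0,0,0,0]]'; python3 -m inch '[[0,-4,0,0,0,0,0],[0,0,-30,0,0,0,0],[0,0,-40,0,0,0,0],[0,0,-40,0,0,0,0],[0,0,-35,0,0,0,0],[-50,0,0,0,0,0,0],[-50,0,0,0,0,0,0],[-50,0,0,0,0,0,0],[0,0,0,0,0,0,0],[0,0,0,0,0,0,0]]'
python3 d.py .565 .0713; python3 o.py w3 | tr ' ' '\n' | grep -E '^(90|93|96|99|102|105|108|111|114|117|120|123|126|129):' | tr '\n' ' '
```

```text
t: 13.35
eef_pos: [0.6159, 0.0398, 0.0779]
tool_rot: [[0.842, -0.539, -0.0], [-0.539, -0.842, -0.0], [-0.0, 0.0, -1.0]]
wrist_force: [0.9, -0.6, -0.4]
opening: 0.0007
gripper_force: 0.0
t: 14.35
eef_pos: [0.4919, 0.1254, 0.2232]
tool_rot: [[0.844, -0.536, 0.001], [-0.536, -0.844, 0.0], [0.001, -0.001, -1.0]]
wrist_force: [0.4, 0.0, 0.2]
opening: 0.0004
gripper_force: 0.0
needle 98 world deg -76.2 r [0.037 0.007]
zero 96 world deg -74.4 r [0.05  0.037]
roll -1.7521961139778597
tcp [0.49287896 0.12496039 0.22329454] 0.08989372683681951 143.34955538914463 to start, tool axes [ 76.66290824 -52.05743849] [ 1.02588756 -0.17979188  0.93668363] 14.4
90:70.0 93:93.4 96:92.5 99:84.7 102:85.3 105:86.2 108:86.5 111:86.5 114:86.5 117:86.2 120:85.6 123:85.3 126:84.1 129:83.2
```

View pics/w3.png

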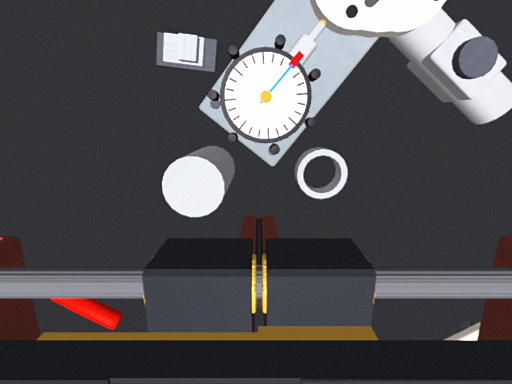

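The red mark at (296,60) lies right on the needle's line, off by about 2°. The disc hasn't moved and the gripper is clear.

```bash
python3 -c "
from rig import bot
print(bot.hand_in())"
```

```text
the job is handed in; nothing more can be done
None
```

I handed the job in at about 14.5 s. The gauge tip is on the 6 mm lobe, about 2° off its top, the red zero mark is about 2° from the needle, and the gripper touches nothing. The hand-in returned no verdict. I picked the lobe by measuring the rim in the wrist camera before turning, and the needle's full drop bore that out.

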